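Show the yellow-capped sample to the code reader on its ratchet lift

TASK

Pull the ratchet lift with the yellow knob up, tooth by tooth, until it stands on one of its two highest teeth and its tube is before the reader; let go, draw the hand clear and leave it standing there for two seconds to be read. Then press its yellow release tab down and keep it down until the lift has sunk fully home, and let go of the tab. Leave the lift with the blue knob as it is.

Things in the scene. Friction and masses are not known exactly. Their poses are not given: they have to be found in the camera images.
- yellow_knob (a point): centre of the yellow upright round knob (32 mm diameter, 36 mm tall) topping the yellow lift's toothed rail, its highest part; 210 mm above the table when home. It slides only straight up and down; pulling takes up to 10 N at 50 mm/s. Axes are the fixed stand's (yaw within 0.35 rad): release tab on the +y side, yellow-capped tube, which rides along, on the -y side with a white reader beside it
- yellow_lift (a joint): height of the yellow rail above its lowest position, m: 0 is home, upper stop 0.092. A sprung pawl slips over the teeth as the rail rises and catches under one when it sinks: let go, it stays at about 0.016, 0.032, 0.048, 0.064 or 0.080 (the two highest teeth are 0.064 and 0.080), whichever is next below. It starts home or on one of the lowest teeth
- yellow_release (a point): top centre of the yellow lift's release tab, a 34 mm square yellow pad 115 mm from the knob's axis, untouched 95 mm above the table. Pressing it down (2 to 5 N) swings the pawl out of the teeth, surely at 26 mm of travel, stop at 36 mm; while held down, the rail sinks damped by its weight, top to home in about 1 s; let go, it springs back and the pawl catches wherever the rail is
- blue_knob (a point): centre of the knob of the other lift, same build and size but with blue knob, tab and tube cap; not to be moved. The two lifts stand either way round, left or right
There are look-alikes about, which are no part of the job. What is shaped like the part that bears yellow_knob but orange is not meant.

How it is judged:
By the outcome, as a careful person would: the job done as asked, in the order asked, and still so for the second after the job is handed in, with the robot touching nothing.
It also fails if it takes over 43 s, if anything falls off the work surface, if the arm or the gripper's body presses on something with over 40 N, if the wrist force passes 120 N, or if a joint passes its speed limit or range.

ROBOT

A 6-joint arm with a two-finger parallel gripper is mounted at the origin on the work surface. World frame = base frame: x ahead of the robot, y to its left, z up, the work surface at z = 0. Lengths are in m, angles in rad, forces in N, time in s.
With the tool pointing down it reaches from about 0.35 to 0.875 m from the base axis. Payload 4.2 kg.
Tool frame: the origin (TCP) lies midway between the tips of the shut fingers; the grasp point (between the pads) lies 19 mm behind it (bot.grasp_offset is the distance from the TCP to the grasp point, in m); y points along the fingers, z is the direction in which the jaws open and shut, and the axes are right-handed (so a half turn about y gives the same grasp; the last joint's range is limited). The gripper opens to 85 mm and grips with 20 to 120 N. Pads are 22 mm wide; open, the fingers measure 114 mm over their backs; the gripper's body (76 mm by 85 mm) begins 54 mm behind the grasp point. The pads swing forward as they close: fully open they stand 13 mm farther back than shut.
Start: joints at [-1.052, 0.385, 0.008, 0, -1.194, -0.259], TCP at [0.161, -0.604, 0.204] pointing down, gripper open.
Joint ranges: [-3.14, 3.14], [-1.21, 2.06], [-1.07, 1.41], [-3.16, 2.05], [-2.99, -0.16], [-3.1, 3.1]. Speed limits (rad/s): [2.79, 2.79, 3.14, 3.14, 3.14, 3.14].

INTERFACE

Orientations are given as a unit quaternion [x, y, z, w].
In Python, from workcell import get_obs, get_image, bot, finder gives the robot as it stands. The module is installed in compiled form; this text tells all that it offers.
- The arm moves only by the shell command python3 -m creep 'ROWS'. ROWS is JSON, a list of rows, each a list of 3 entries, a list of its own where there are three numbers: the closure, from 0 (fully open) to 1 (shut), then the shift along the world's x, y, z in mm, then the turn about the world's z in degrees. A call has 1 to 10 rows; each row is the pose to reach, as a shift and turn from the pose commanded when the call began; what a row does not reach only later rows make up. A row lasts 1/12 s, in which the tool goes at most 41.7 mm and 7.16 degrees, less where a joint would pass 70% of its speed; a pose out of reach is approached as far as the arm can. A call with a gripper value outside its range is refused whole. The fingers move at their own pace and stop on an object; the grip force is fixed at half the most. Time passes only in rows, so rows that repeat a pose let the fingers close. It gives the time, the measured TCP pose, the force and the opening at its end, in the units of the state.
- get_obs(): the state, without advancing time (a new reading comes with each control period).
- get_image(name): name is "side" or "top"; returns a dict with "img" (400x640x3 uint8, red, green, blue), "fx", "fy", "cx", "cy" (pixels), "rvec" (rotation vector, rad) and "tvec" (3), from world to camera coordinates, as OpenCV has them. Camera axes: x right, y down, z forward; pixel columns grow to the right and rows downward; lengths in m; the calibration is good to about 2 mm. A picture is of the moment at which its call begins. There is no depth.
- bot.sign_off(): hands the job in, once; it reports no verdict.
Trained networks look in the newest picture that a camera, given by its name, has taken for a name from the list of things; names that differ only in an ending like _2 or _b are one class to them, and where a whole thing is asked for, a point or a joint stands for the part that bears it (a point fixed in the world has none). Each returns a list of dicts, best first, with "score" (0 to 1); they miss things now and then, are a little off and sometimes report something else, mostly with a low value. They report only what shows in the picture. A call takes as long as a camera call. They do not tell look-alikes from the thing itself.
- finder.spot_in(camera, target): "position" ([x, y, z] in m, in world coordinates, good to about 4 mm: the middle of the surface that is visible of it).
- finder.regions_of(camera, target): "mask" (400x640 bool, what is visible of it).
The state is a dict: "time": time; "joints": joint angles; "joint_velocities": joint speeds; "joint_efforts": joint torques, N m; "tool_pos": TCP position; "eef_rot": TCP orientation; "force": force on the tool from outside, world axes, zero at the start; "torque": the same for the moment, N m; "width": finger opening in m.
Only numpy, scipy, OpenCV 4.12 (cv2) and the standard library are available. Lean on these libraries where they do the work, as an engineer would, in place of code of your own. Each camera call takes 0.05 s, during which the arm holds its last target. There are 200 camera calls.

## Working session

There is one attempt and no reset: what is moved stays moved. The work goes in short steps, Python scripts to look and compute and a shell command to move; the robot and the scene stay as the last step left them, time stands still between calls to the robot, and variables do not carry over. Pictures are saved under pics/ and viewed, about 8 in all and at most 12, crops included, and the job is handed in when it is done.

```bash
mkdir -p pics; cat > h.py <<'E'
import numpy as np, cv2
from workcell import get_obs, get_image, bot, finder
def proj(c,P):
    K=np.array([[c['fx'],0,c['cx']],[0,c['fy'],c['cy']],[0,0,1.]])
    return cv2.projectPoints(np.array(P,float).reshape(-1,1,3),np.array(c['rvec'],float),np.array(c['tvec'],float),K,None)[0].reshape(-1,2)
def ray(c,u,v):
    R=cv2.Rodrigues(np.array(c['rvec'],float))[0]; t=np.array(c['tvec'],float)
    d=R.T@np.array([(u-c['cx'])/c['fx'],(v-c['cy'])/c['fy'],1.]); return -R.T@t,d
def atz(c,u,v,z):
    o,d=ray(c,u,v); return o+d*(z-o[2])/d[2]
def save(c,n): cv2.imwrite('pics/'+n+'.png',c['img'][...,::-1])
E
python3 - <<'E'
from h import *
ims=[]
for n in('side','top'):
    c=get_image(n); save(c,n+'0')
    print(n,-cv2.Rodrigues(np.array(c['rvec'],float))[0].T@np.array(c['tvec'],float))
    for t in('yellow_knob','yellow_release','blue_knob'):
        for d in finder.spot_in(n,t)[:4]:
            print(t,np.round(d['position'],3),round(d['score'],2),proj(c,d['position']).round())
o=get_obs();print(o['time'],o['tool_pos'],o['eef_rot'],o['force'],o['width'],bot.grasp_offset)
E
```

```text
side [0.0570273  0.57678275 0.81778577]
yellow_knob [0.519 0.218 0.188] 0.68 [[231. 234.]]
yellow_knob [0.299 0.197 0.181] 0.68 [[334. 281.]]
yellow_release [0.304 0.283 0.092] 0.82 [[305. 342.]]
yellow_release [0.526 0.31  0.093] 0.75 [[204. 294.]]
blue_knob [ 0.5   -0.272  0.178] 0.74 [[367. 119.]]
top [0.36630129 0.00571034 0.93288424]
yellow_knob [0.302 0.18  0.205] 0.97 [[220. 270.]]
yellow_knob [0.525 0.208 0.21 ] 0.77 [[206. 149.]]
yellow_release [0.522 0.314 0.094] 0.83 [[172. 162.]]
yellow_release [0.302 0.292 0.09 ] 0.67 [[180. 265.]]
blue_knob [ 0.494 -0.276  0.206] 0.64 [[466. 166.]]
0.4 [ 0.16054639 -0.60393313  0.20416656] [-0.70105141 -0.09155881  0.09160072  0.70125118] [ 1.00311619 -0.45149839 -0.27615447] 0.08510737095290355 0.0187
```

View pics/side0.png

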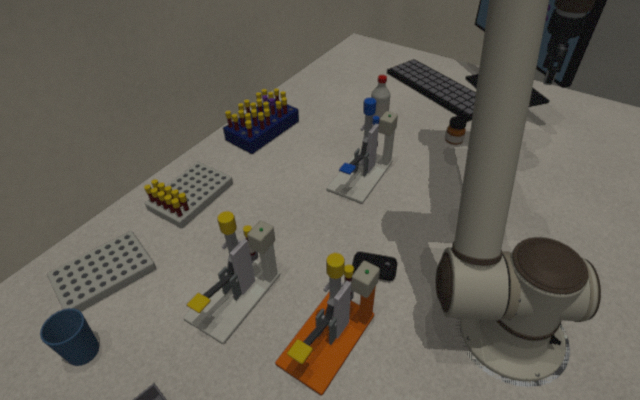

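View pics/top0.png

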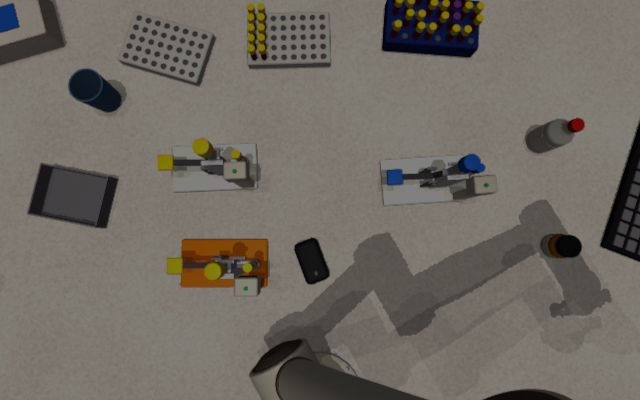

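The side view shows the yellow lift on a white base, with its knob at (227,220), tab at (199,302) and reader at (262,235). The orange-based look-alike has its knob at (335,265), and the blue lift's is at (369,105). In the top view the target knob is at (201,147), its tab at (165,162) and its reader at (235,170). Next I'll triangulate the target.

```bash
cat >> h.py <<'E'
def near(cam,c,t,uv):
    "centroid of the mask nearest uv"
    b=None
    for d in finder.regions_of(cam,t):
        m=d['mask']; ys,xs=np.nonzero(m)
        if len(xs)<10: continue
        q=np.array([xs.mean(),ys.mean()])
        e=np.linalg.norm(q-uv)
        if e<25 and (b is None or e<b[0]): b=(e,q,(xs.min(),xs.max(),ys.min(),ys.max()),len(xs),m)
    return b
def tri(c1,p1,c2,p2):
    (a,u),(b,v)=ray(c1,*p1),ray(c2,*p2)
    s=np.linalg.lstsq(np.c_[u,-v],b-a,rcond=None)[0]
    P,Q=a+u*s[0],b+v*s[1]; return (P+Q)/2,np.linalg.norm(P-Q)
E
python3 - <<'E'
from h import *
s=get_image('side');t=get_image('top')
for n,us,ut in(('yellow_knob',(227,225),(202,148)),('yellow_release',(199,302),(165,162))):
    a=near('side',s,n,us);b=near('top',t,n,ut)
    print(n,a and a[1:4],b and b[1:4])
    if a and b: print(tri(s,a[1],t,b[1]))
    if b: print([atz(t,*b[1],z).round(3) for z in(.095,.22,.23,.245,.26)])
    if a: print('side',[atz(s,*a[1],z).round(3) for z in(.095,.2,.21,.22,.23,.245,.26)])
# reader top: top px centre (235,170), side px (262,232); tube cap (235,154),(250,231)
print('reader',tri(s,(262,232),t,(235,171)),'cap',tri(s,(249,231),t,(235,154)))
# base plate corners, top view, z~0.01
for p in((174,144),(256,144),(257,190),(174,192)): print(atz(t,*p,.01).round(3))
o=get_obs();from scipy.spatial.transform import Rotation as R
print(R.from_quat(o['eef_rot']).as_matrix().round(3))
cv2.imwrite('pics/z.png',np.hstack([cv2.resize(s['img'][190:345,165:300],None,fx=3,fy=3,interpolation=2),cv2.resize(t['img'][125:203,145:275],(390,465),interpolation=2)[:465]])[...,::-1])
E
```

```text
yellow_knob (array([232.36942675, 230.56369427]), (np.int64(217), np.int64(257), np.int64(211), np.int64(260)), 628) (array([213.06349206, 150.99206349]), (np.int64(193), np.int64(248), np.int64(138), np.int64(162)), 504)
(array([0.52857729, 0.20457875, 0.17852298]), np.float64(0.00190192448211436))
[array([0.546, 0.226, 0.095]), array([0.519, 0.193, 0.22 ]), array([0.517, 0.19 , 0.23 ]), array([0.514, 0.187, 0.245]), array([0.51 , 0.183, 0.26 ])]
side [array([0.591, 0.156, 0.095]), array([0.514, 0.217, 0.2  ]), array([0.506, 0.223, 0.21 ]), array([0.499, 0.229, 0.22 ]), array([0.492, 0.235, 0.23 ]), array([0.48 , 0.244, 0.245]), array([0.469, 0.252, 0.26 ])]
yellow_release (array([208.94481605, 291.95819398]), (np.int64(186), np.int64(233), np.int64(261), np.int64(312)), 598) (array([175.26497696, 162.38940092]), (np.int64(159), np.int64(201), np.int64(155), np.int64(171)), 434)
(array([0.51871509, 0.30410282, 0.09983259]), np.float64(0.002315843998472733))
[array([0.521, 0.307, 0.095]), array([0.498, 0.262, 0.22 ]), array([0.496, 0.258, 0.23 ]), array([0.493, 0.253, 0.245]), array([0.49 , 0.247, 0.26 ])]
side [array([0.521, 0.302, 0.095]), array([0.453, 0.342, 0.2  ]), array([0.447, 0.346, 0.21 ]), array([0.44 , 0.349, 0.22 ]), array([0.434, 0.353, 0.23 ]), array([0.424, 0.359, 0.245]), array([0.415, 0.365, 0.26 ])]
reader (array([0.49116839, 0.16429768, 0.15979339]), np.float64(0.0008758890124349422)) cap (array([0.52734759, 0.16743292, 0.14396318]), np.float64(0.0037668537109924226))
[0.581 0.342 0.01 ]
[0.581 0.147 0.01 ]
[0.471 0.143 0.01 ]
[0.466 0.338 0.01 ]
[[ 0.966  0.    -0.257]
 [ 0.257  0.     0.966]
 [ 0.    -1.     0.   ]]
```

View pics/z.png

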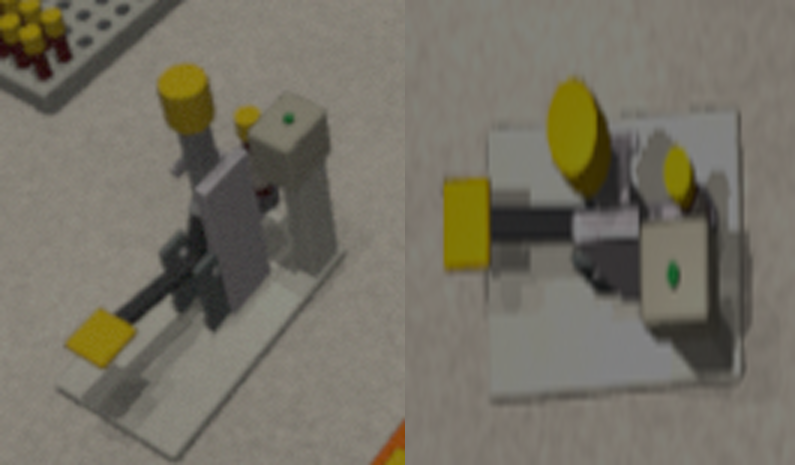

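```bash
cat >> h.py <<'E'
def yel(c,uv,r=22):
    "yellow pixels' blob nearest uv -> centroid"
    h=cv2.cvtColor(c['img'],cv2.COLOR_RGB2HSV); m=cv2.inRange(h,(20,150,70),(35,255,255))
    n,l,st,ce=cv2.connectedComponentsWithStats(m)
    k=[i for i in range(1,n) if st[i,4]>30 and np.linalg.norm(ce[i]-uv)<r]
    k=min(k,key=lambda i:np.linalg.norm(ce[i]-uv)) if k else None
    return None if k is None else (ce[k],st[k])
E
python3 - <<'E'
from h import *
s=get_image('side');t=get_image('top')
for n,us,ut in(('knob',(227,222),(202,148)),('tab',(198,303),(165,162)),('cap',(249,231),(235,154))):
    a=yel(s,us);b=yel(t,ut);print(n,a,b)
    if a and b: print(tri(s,a[0],t,b[0]))
    if n=='tab':print(atz(s,*a[0],.095),atz(t,*b[0],.095))
print('knobtop',tri(s,(226.7,216.7),t,(202,148)))
E
```

```text
knob (array([226.70977918, 222.47949527]), array([218, 212,  18,  23, 317], dtype=int32)) (array([200.456621  , 146.01826484]), array([192, 138,  17,  17, 219], dtype=int32))
(array([0.52772628, 0.21700063, 0.21453328]), np.float64(0.003710294682614712))
tab (array([198.412, 302.292]), array([187, 293,  23,  20, 250], dtype=int32)) (array([165.03539823, 162.01327434]), array([158, 155,  16,  15, 226], dtype=int32))
(array([0.52190397, 0.32935684, 0.0932026 ]), np.float64(0.00041081008807206776))
[0.52095867 0.33004935 0.095     ] [0.52139481 0.32853462 0.095     ]
cap (array([246.48, 229.44]), array([243, 226,   8,  11,  50], dtype=int32)) (array([235.43076923, 153.8       ]), array([231, 150,  10,   9,  65], dtype=int32))
(array([0.52977213, 0.16763688, 0.14658432]), np.float64(0.002038029236751276))
knobtop (array([0.52432858, 0.21250148, 0.22709544]), np.float64(0.0034013496459291206))
```

The knob is at (0.526, 0.214, 0.21), so the lift is home. The tab is at (0.521, 0.329, 0.094), which is 115 mm from the knob and agrees with the spec. The reader's top is at about 0.16, below the fingers. I'll head over high.

```bash
python3 -m creep '[[0,[20,30,40],0],[0,[260,404,100],0],[0,[260,404,100],0],[0,[260,404,100],0],[0,[260,404,100],0],[0,[260,404,100],0],[0,[260,404,100],0],[0,[260,404,100],0],[0,[260,404,100],0],[0,[260,404,100],0]]'; python3 -c "
from h import *
o=get_obs();print(o['time'],o['tool_pos'],o['joints'],(np.array([.526,.214,.28])-o['tool_pos'])*1000)"
```

```text
time: 1.63
tool_pos: [0.3769, -0.267, 0.2926]
eef_rot: [0.701, 0.092, -0.091, -0.701]
force: [1.0, 0.3, 0.7]
width: 0.0856
1.6333 [ 0.37691652 -0.26700549  0.29261874] [-2.63028387e-01  4.45084423e-02 -2.13520239e-01  6.95340662e-05
 -1.31152762e+00 -1.04800547e+00] [149.08347954 481.00548604 -12.61874135]
```

```bash
python3 -m creep '[[0,[130,450,-10],0],[0,[130,450,-10],0],[0,[130,450,-10],0],[0,[130,450,-10],0],[0,[130,450,-10],0],[0,[130,450,-10],0],[0,[130,450,-10],0],[0,[130,450,-10],0],[0,[130,450,-10],0],[0,[130,450,-10],0]]'; python3 -m creep '[[0,[0,0,0],0],[0,[0,0,0],0],[0,[0,0,0],0]]';  python3 - <<'E'
from h import *
o=get_obs();print(o['time'],o['tool_pos'],o['joints'].round(2) if hasattr(o['joints'],'round') else o['joints'],(np.array([.526,.214,.28])-o['tool_pos'])*1000)
s=get_image('side');t=get_image('top')
cv2.imwrite('pics/a.png',np.hstack([cv2.resize(s['img'][130:330,150:310],(400,500)),cv2.resize(t['img'][80:205,130:230],(400,500))])[...,::-1])
E
```

```text
time: 2.47
tool_pos: [0.492, 0.1335, 0.2834]
eef_rot: [-0.701, -0.092, 0.091, 0.701]
force: [0.5, -0.4, 0.2]
width: 0.0855
time: 2.72
tool_pos: [0.4917, 0.1314, 0.2828]
eef_rot: [0.701, 0.092, -0.092, -0.701]
force: [0.1, -0.2, 0.4]
width: 0.0855
2.7167 [0.49173742 0.13140649 0.28276044] [ 0.58  0.14 -0.13  0.   -1.3  -1.89] [34.26257996 82.59351258 -2.76043945]
```

View pics/a.png

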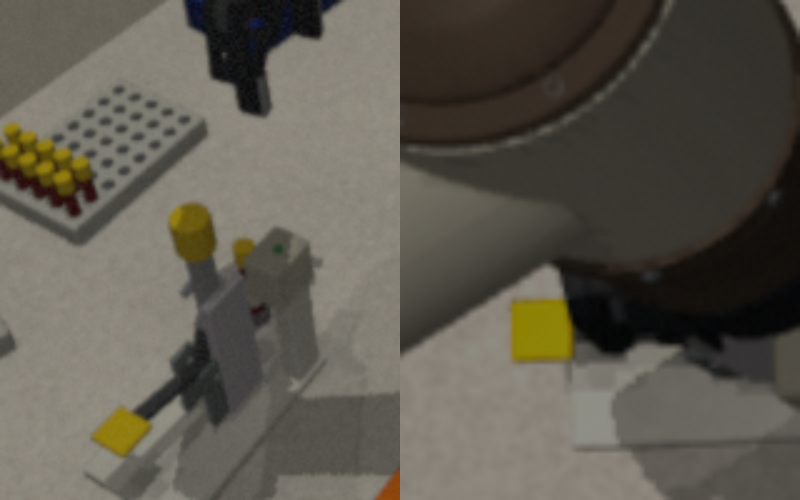

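The gripper is still 34/83 mm short of the knob, and the lift is untouched. I'll move over it and go down.

```bash
python3 -m creep '[[0,[34,82,0],0],[0,[34,82,0],0],[0,[34,82,0],0],[0,[34,82,-25],0],[0,[34,82,-50],0],[0,[34,82,-75],0],[0,[34,82,-94],0],[0,[34,82,-94],0],[0,[34,82,-94],0]]';  python3 - <<'E'
from h import *
s=get_image('side')
cv2.imwrite('pics/b.png',cv2.resize(s['img'][130:330,150:310],(640,800))[:600,:,::-1])
E
```

```text
time: 3.57
tool_pos: [0.5259, 0.212, 0.1889]
eef_rot: [0.702, 0.091, -0.091, -0.701]
force: [0.2, 1.0, 0.6]
width: 0.0855
```

View pics/b.png

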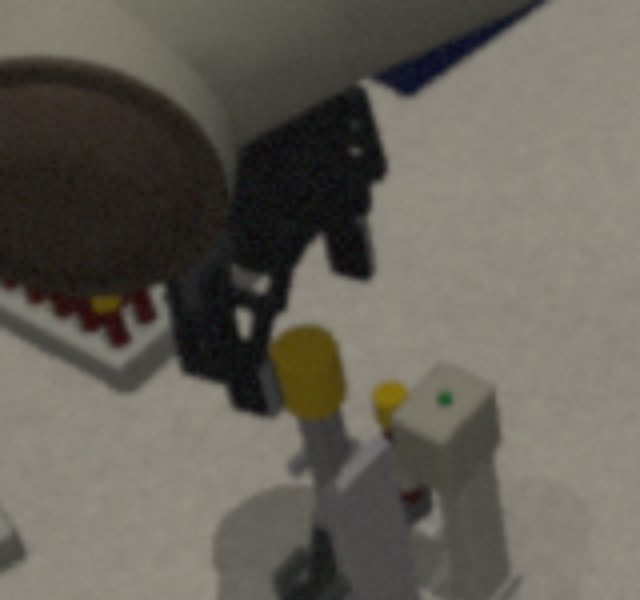

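```bash
python3 - <<'E'
from h import *
from scipy.spatial.transform import Rotation as R
s=get_image('side');o=get_obs();M=R.from_quat(o['eef_rot']).as_matrix();p=np.array(o['tool_pos'])
f=lambda P:((proj(s,P)-[150,130])*4).round().tolist()
for b in(0,.013):
    print(b,[f(p-M[:,1]*b+M[:,2]*k) for k in(-.043,0,.043)])
print('knob',f([.526,.214,.21]),f([.526,.214,.228]),M[:,2])
E
```

```text
0 [[[358.0, 337.0]], [[318.0, 398.0]], [[274.0, 463.0]]]
0.013 [[[354.0, 318.0]], [[313.0, 380.0]], [[269.0, 445.0]]]
knob [[312.0, 373.0]] [[305.0, 347.0]] [-2.56272641e-01  9.66604343e-01  6.14561390e-04]
```

```bash
python3 -m creep '[[1,[0,0,0],0],[1,[0,0,0],0],[1,[0,0,0],0],[1,[0,0,0],0],[1,[0,0,0],0],[1,[0,0,0],0],[1,[0,0,0],0],[1,[0,0,0],0]]';  python3 - <<'E'
from h import *
s=get_image('side')
cv2.imwrite('pics/c.png',cv2.resize(s['img'][130:330,150:310],(640,800))[:600,:,::-1])
c=dict(s); print(proj(s,[[.4917,.1314,.2958]]))
E
```

```text
time: 4.33
tool_pos: [0.5258, 0.2155, 0.1903]
eef_rot: [-0.7, -0.093, 0.091, 0.702]
force: [-4.6, 4.9, 4.5]
width: 0.0293
[[264.8003442  171.30084261]]
```

View pics/c.png

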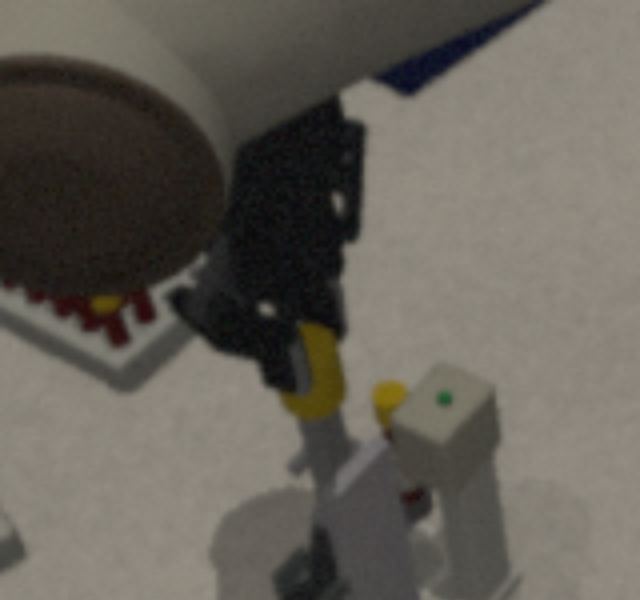

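The fingers grip at width 29 mm, but they sit higher on the knob than planned, on roughly the top 14 mm. I'll regrip about 14 mm lower and slightly recentred.

```bash
python3 -m creep '[[0,[0,0,0],0],[0,[0,0,0],0],[0,[0,2,0],0],[0,[-3,4,0],0],[0,[-3,4,-7],0],[0,[-3,4,-14],0],[0,[-3,4,-14],0]]'; python3 -m creep '[[1,[0,0,0],0],[1,[0,0,0],0],[1,[0,0,0],0],[1,[0,0,0],0],[1,[0,0,0],0],[1,[0,0,0],0],[1,[0,0,0],0]]';  python3 - <<'E'
from h import *
s=get_image('side')
cv2.imwrite('pics/d.png',cv2.resize(s['img'][130:330,150:310],(640,800))[:600,:,::-1])
E
```

```text
time: 4.97
tool_pos: [0.5217, 0.2166, 0.1727]
eef_rot: [0.702, 0.09, -0.093, -0.701]
force: [-0.3, 0.3, -0.9]
width: 0.0854
time: 5.55
tool_pos: [0.5237, 0.2151, 0.1759]
eef_rot: [0.702, 0.092, -0.091, -0.7]
force: [2.4, -7.7, 2.6]
width: 0.0301
```

View pics/d.png

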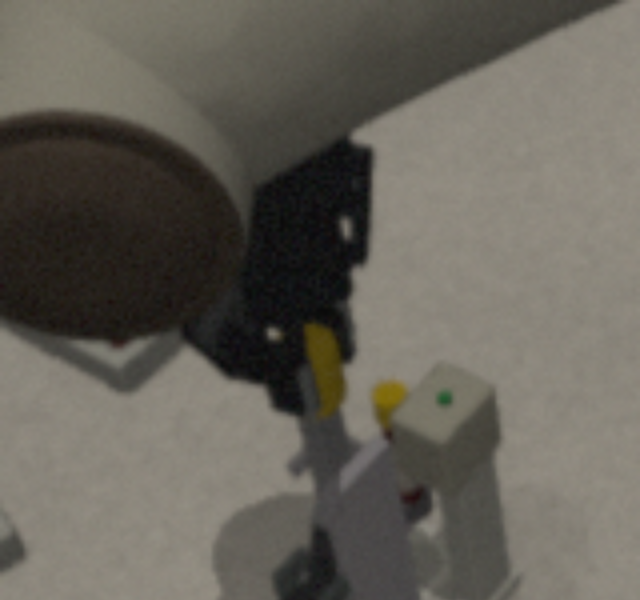

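The pads now cover the knob's full height. I'll pull up slowly.

```bash
python3 -m creep '[[1,[0,0,4],0],[1,[0,0,8],0],[1,[0,0,12],0],[1,[0,0,16],0],[1,[0,0,20],0],[1,[0,0,24],0],[1,[0,0,28],0],[1,[0,0,32],0],[1,[0,0,36],0],[1,[0,0,40],0]]'; python3 -m creep '[[1,[0,0,4],0],[1,[0,0,8],0],[1,[0,0,13],0],[1,[0,0,18],0],[1,[0,0,23],0],[1,[0,0,28],0],[1,[0,0,33],0],[1,[0,0,38],0],[1,[0,0,42],0],[1,[0,0,45],0]]';python3 -m creep '[[1,[0,0,0],0],[1,[0,0,0],0]]';python3 - <<'E'
from h import *
s=get_image('side')
cv2.imwrite('pics/e.png',cv2.resize(s['img'][80:280,150:310],(640,800))[:640,:,::-1][:600])
E
```

```text
time: 6.43
tool_pos: [0.5235, 0.215, 0.2128]
eef_rot: [0.703, 0.09, -0.092, -0.7]
force: [8.0, -6.7, -12.5]
width: 0.0301
time: 7.27
tool_pos: [0.5235, 0.215, 0.257]
eef_rot: [0.703, 0.09, -0.092, -0.7]
force: [4.9, -6.2, -6.0]
width: 0.0303
time: 7.43
tool_pos: [0.5236, 0.215, 0.259]
eef_rot: [0.703, 0.091, -0.092, -0.7]
force: [4.2, -5.8, -3.8]
width: 0.0302
```

View pics/e.png

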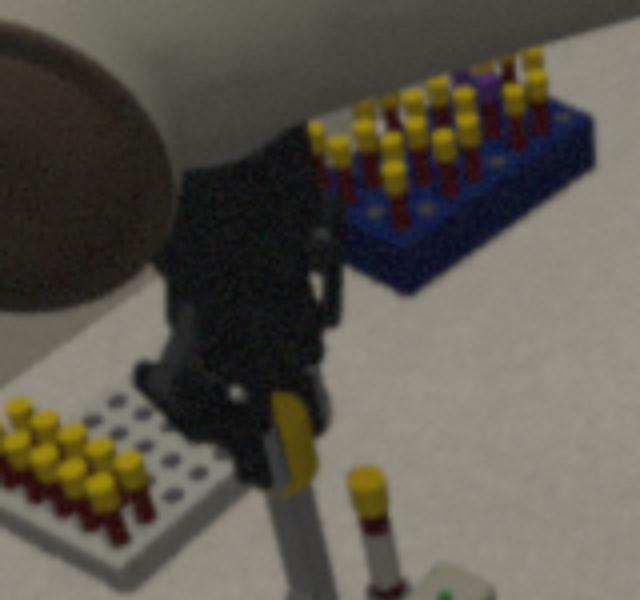

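The lift rose 83 mm with the grip firm, and the tube came up with it. Now I'll open, rise clear and move aside.

```bash
python3 -m creep '[[0,[0,0,0],0],[0,[0,0,0],0],[0,[0,0,0],0],[0,[0,0,0],0],[0,[0,0,0],0],[0,[0,0,10],0],[0,[0,0,40],0],[0,[0,0,80],0],[0,[0,0,95],0],[0,[0,0,95],0]]'; python3 -m creep '[[0,[0,30,0],0],[0,[0,70,0],0],[0,[0,110,0],0],[1,[0,150,0],0],[1,[0,190,0],0],[1,[0,190,0],0],[1,[0,190,0],0]]';python3 - <<'E'
from h import *
s=get_image('side');t=get_image('top')
cv2.imwrite('pics/f.png',np.hstack([s['img'][130:330,130:330],t['img'][60:260,80:280]]).repeat(2,0).repeat(2,1)[...,::-1])
a=yel(s,(222,192));b=yel(t,(194,146));print(a,b)
if a:
  P=[[.526,.214,.21+h] for h in(0,.048,.064,.08,.09)];print(proj(s,P).round(1).tolist(),proj(t,P).round(1).tolist())
E
```

```text
time: 8.32
tool_pos: [0.5249, 0.2182, 0.3615]
eef_rot: [-0.7, -0.096, 0.088, 0.703]
force: [0.8, -0.2, 0.6]
width: 0.0852
time: 8.9
tool_pos: [0.5222, 0.4095, 0.3528]
eef_rot: [0.702, 0.092, -0.094, -0.7]
force: [0.4, 0.0, -0.1]
width: 0.0388
(array([219.14248021, 191.90765172]), array([210, 180,  19,  25, 379], dtype=int32)) (array([186.113879  , 135.04626335]), array([177, 126,  19,  19, 281], dtype=int32))
[[227.9, 223.3], [223.6, 205.3], [222.0, 199.0], [220.4, 192.5], [219.4, 188.4]] [[203.3, 148.3], [195.5, 142.3], [192.7, 140.1], [189.7, 137.8], [187.8, 136.3]]
```

View pics/f.png

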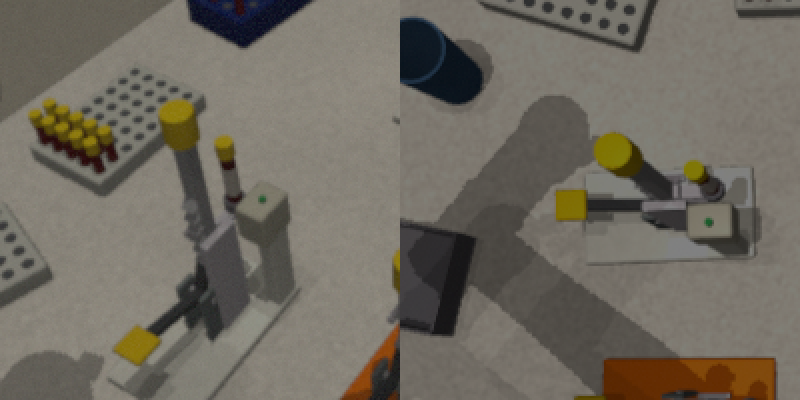

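The lift stands on the 0.080 tooth: the knob's measured row is 191.9 against 192.5 expected, and the tube is beside the reader. The hand is clear, so I'll hold for over 2 s.

```bash
R='[1,[0,0,0],0]'; python3 -m creep '[[1,[0,0,0],0],[1,[0,0,0],0],[1,[0,0,0],0],[1,[0,0,0],0],[1,[0,0,0],0],[1,[0,0,0],0],[1,[0,0,0],0],[1,[0,0,0],0],[1,[0,0,0],0],[1,[0,0,0],0]]';python3 -m creep '[[1,[0,0,0],0],[1,[0,0,0],0],[1,[0,0,0],0],[1,[0,0,0],0],[1,[0,0,0],0],[1,[0,0,0],0],[1,[0,0,0],0],[1,[0,0,0],0],[1,[0,0,0],0],[1,[0,0,0],0]]';python3 -m creep '[[1,[0,0,0],0],[1,[0,0,0],0],[1,[0,0,0],0],[1,[0,0,0],0],[1,[0,0,0],0],[1,[0,0,0],0],[1,[0,0,0],0],[1,[0,0,0],0],[1,[0,0,0],0],[1,[0,0,0],0]]'; python3 - <<'E'
from h import *
s=get_image('side');t=get_image('top');print(yel(s,(219,192)),yel(t,(186,135)))
a=yel(s,(198,303));b=yel(t,(165,162));print([atz(s,*a[0],.095).round(4),atz(t,*b[0],.095).round(4)])
E
```

```text
time: 9.83
tool_pos: [0.523, 0.4074, 0.3549]
eef_rot: [0.701, 0.092, -0.092, -0.701]
force: [0.4, 0.2, 0.4]
width: -0.0002
time: 10.67
tool_pos: [0.523, 0.4074, 0.3549]
eef_rot: [0.701, 0.092, -0.092, -0.701]
force: [-0.1, 0.1, -0.2]
width: 0.0001
time: 11.5
tool_pos: [0.523, 0.4073, 0.3549]
eef_rot: [0.701, 0.092, -0.092, -0.701]
force: [-0.5, 0.2, 0.5]
width: 0.0001
(array([219.16578947, 191.79473684]), array([210, 180,  19,  25, 380], dtype=int32)) (array([186.1316726, 135.0569395]), array([177, 126,  19,  20, 281], dtype=int32))
[array([0.521, 0.33 , 0.095]), array([0.5214, 0.3285, 0.095 ])]
```

It has stood for more than 2 s undisturbed. Next I'll move over the tab part way down and check clearance to the raised rail.

```bash
python3 -m creep '[[1,[0,-35,-10],0],[1,[-2,-74,-40],0],[1,[-2,-74,-80],0],[1,[-2,-74,-120],0],[1,[-2,-74,-150],0],[1,[-2,-74,-180],0],[1,[-2,-74,-205],0],[1,[-2,-74,-205],0],[1,[-2,-74,-205],0]]'; python3 - <<'E'
from h import *
s=get_image('side');t=get_image('top');print(yel(s,(219,192)))
cv2.imwrite('pics/g.png',np.hstack([s['img'][100:350,80:300],t['img'][20:270,50:270]]).repeat(1,0)[...,::-1])
im=cv2.imread('pics/g.png');cv2.imwrite('pics/g.png',cv2.resize(im,(800,455)))
E
```

```text
time: 12.35
tool_pos: [0.5208, 0.3329, 0.1493]
eef_rot: [0.702, 0.091, -0.092, -0.7]
force: [1.5, -0.9, -0.1]
width: 0.0002
None
```

View pics/g.png

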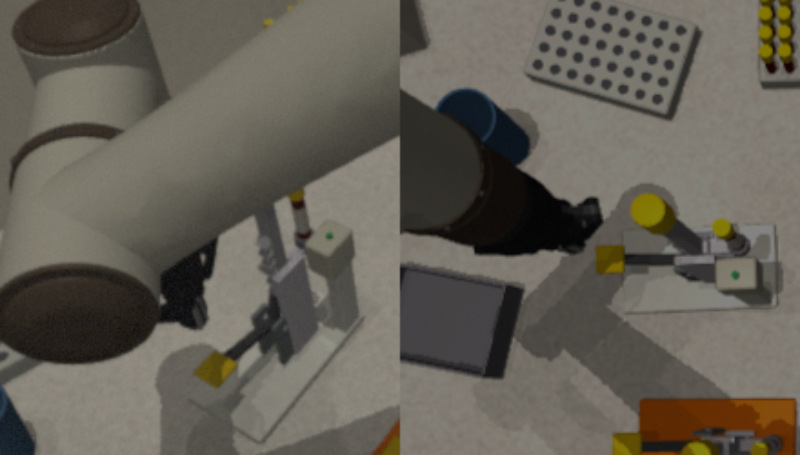

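In the top view (right) the raised knob at (650,212) has open space around it. The wrist and gripper are well to its left, over the tab at (610,258). I'll descend to contact, watching the force.

```bash
python3 -m creep '[[1,[0,-1,-15],0],[1,[0,-1,-30],0],[1,[0,-1,-42],0],[1,[0,-1,-52],0],[1,[0,-1,-58],0],[1,[0,-1,-58],0]]';python3 -m creep '[[1,[0,0,-5],0],[1,[0,0,-10],0],[1,[0,0,-14],0],[1,[0,0,-14],0]]'; python3 - <<'E'
from h import *
s=get_image('side');t=get_image('top');print(yel(t,(186,135),30))
for n in(1,):
  b=yel(t,(165,162));print(b)
E
```

```text
time: 12.95
tool_pos: [0.521, 0.3324, 0.0918]
eef_rot: [0.701, 0.092, -0.092, -0.701]
force: [-0.2, -0.5, 0.2]
width: -0.0004
time: 13.28
tool_pos: [0.5206, 0.332, 0.0771]
eef_rot: [0.701, 0.091, -0.092, -0.701]
force: [-1.0, 0.4, -0.9]
width: 0.0002
(array([186.09859155, 135.08098592]), array([177, 126,  19,  19, 284], dtype=int32))
(array([167.25925926, 165.80246914]), array([158, 158,  15,  12,  81], dtype=int32))
```

```bash
python3 -m creep '[[1,[0,0,-5],0],[1,[0,0,-9],0],[1,[0,0,-9],0]]';python3 - <<'E'
from h import *
s=get_image('side');t=get_image('top');print(yel(t,(186,135),30))
cv2.imwrite('pics/i.png',np.hstack([cv2.resize(s['img'][240:340,150:280],(400,308)),cv2.resize(t['img'][110:210,110:240],(400,308))])[...,::-1])
E
```

```text
time: 13.63
tool_pos: [0.5209, 0.3323, 0.0683]
eef_rot: [0.701, 0.091, -0.092, -0.701]
force: [-0.1, -0.2, -0.3]
width: -0.0001
(array([186.09859155, 135.08098592]), array([177, 126,  19,  19, 284], dtype=int32))
```

View pics/i.png

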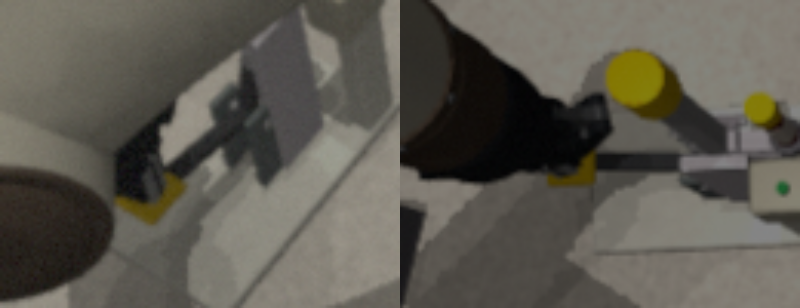

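The closed fingertips are over the tab and nearly touching it: tip at (155,200) in the side crop, with the tab at (120–185, 175–222). So the real tips sit about 25 mm above the reported TCP. I'll press on.

```bash
python3 -m creep '[[1,[0,0,-5],0],[1,[0,0,-10],0],[1,[0,0,-10],0]]';python3 -m creep '[[1,[0,0,-5],0],[1,[0,0,-10],0],[1,[0,0,-10],0]]';python3 - <<'E'
from h import *
t=get_image('top');print(yel(t,(186,135),30))
E
```

```text
time: 13.98
tool_pos: [0.5215, 0.3337, 0.059]
eef_rot: [-0.7, -0.093, 0.091, 0.702]
force: [-0.8, 2.5, 2.0]
width: 0.0002
time: 14.23
tool_pos: [0.5215, 0.3331, 0.0484]
eef_rot: [-0.701, -0.092, 0.091, 0.701]
force: [0.8, 4.1, 3.7]
width: 0.0
(array([189.60984848, 137.8030303 ]), array([181, 129,  18,  19, 264], dtype=int32))
```

Contact came at about 0.068 with 2–4 N, and the lift is already starting to move. I'll press to about 31 mm of travel and hold.

```bash
python3 -m creep '[[1,[0,0,-6],0],[1,[0,0,-11],0],[1,[0,0,-11],0],[1,[0,0,-11],0],[1,[0,0,-11],0],[1,[0,0,-11],0],[1,[0,0,-11],0],[1,[0,0,-11],0],[1,[0,0,-11],0],[1,[0,0,-11],0]]';python3 -m creep '[[1,[0,0,0],0],[1,[0,0,0],0],[1,[0,0,0],0],[1,[0,0,0],0],[1,[0,0,0],0],[1,[0,0,0],0],[1,[0,0,0],0],[1,[0,0,0],0],[1,[0,0,0],0],[1,[0,0,0],0]]';python3 - <<'E'
from h import *
t=get_image('top');print(yel(t,(200,146),30))
E
```

```text
time: 15.12
tool_pos: [0.5214, 0.3329, 0.0385]
eef_rot: [-0.701, -0.092, 0.091, 0.702]
force: [-0.2, 5.1, 4.3]
width: 0.0001
time: 15.95
tool_pos: [0.5214, 0.3329, 0.0385]
eef_rot: [-0.701, -0.092, 0.091, 0.702]
force: [-0.4, 5.9, 4.6]
width: -0.0001
(array([200.34684685, 146.0045045 ]), array([192, 138,  17,  17, 222], dtype=int32))
```

The knob is back at its original pixel (200.3, 146.0), so the lift is home. I'll hold a little longer, then lift off the tab and withdraw.

```bash
python3 -m creep '[[1,[0,0,0],0],[1,[0,0,0],0],[1,[0,0,0],0],[1,[0,0,0],0],[1,[0,0,0],0],[1,[0,0,10],0],[1,[0,0,30],0],[1,[0,0,60],0],[1,[0,0,100],0],[1,[0,0,140],0]]';python3 -m creep '[[1,[0,20,35],0],[1,[0,50,60],0],[1,[0,80,80],0],[1,[0,80,80],0],[1,[0,80,80],0],[1,[0,80,80],0]]';python3 - <<'E'
from h import *
s=get_image('side');t=get_image('top')
print('knob',yel(s,(227,222)),yel(t,(200,146)));print('tab',yel(s,(198,302)),yel(t,(165,162)))
for n in('side','top'): print([np.round(d['position'],3) for d in finder.spot_in(n,'blue_knob')[:1]])
cv2.imwrite('pics/j.png',np.hstack([s['img'][60:350,150:420],t['img'][100:390,130:500]])[...,::-1])
E
```

```text
time: 16.83
tool_pos: [0.5188, 0.3291, 0.1773]
eef_rot: [0.703, 0.089, -0.094, -0.699]
force: [0.2, 0.8, 0.2]
width: -0.0001
time: 17.33
tool_pos: [0.5197, 0.4103, 0.2558]
eef_rot: [0.703, 0.09, -0.093, -0.7]
force: [1.5, -0.4, 0.3]
width: 0.0001
knob (array([226.69303797, 222.5221519 ]), array([218, 212,  18,  23, 316], dtype=int32)) (array([200.456621  , 146.01826484]), array([192, 138,  17,  17, 219], dtype=int32))
tab (array([199.22178988, 307.22178988]), array([189, 298,  21,  20, 257], dtype=int32)) (array([166.55609756, 163.24390244]), array([160, 156,  14,  16, 205], dtype=int32))
[array([ 0.5  , -0.268,  0.135])]
[array([ 0.498, -0.277,  0.206])]
```

View pics/j.png

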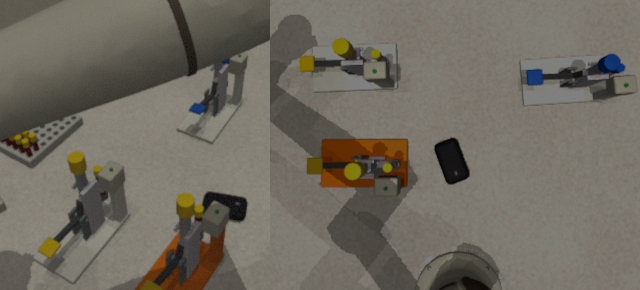

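The knob is home to within a pixel and the blue lift looks untouched. The tab reads about 5 px low and may still be springing back, so I'll wait briefly and check again.

```bash
python3 -m creep '[[1,[0,0,0],0],[1,[0,0,0],0],[1,[0,0,0],0],[1,[0,0,0],0],[1,[0,0,0],0],[1,[0,0,0],0],[1,[0,0,0],0],[1,[0,0,0],0],[1,[0,0,0],0],[1,[0,0,0],0]]';python3 - <<'E'
from h import *
s=get_image('side');t=get_image('top')
print('knob',yel(s,(227,222)),yel(t,(200,146)));a=yel(s,(198,302));b=yel(t,(165,162));print('tab',a,b,tri(s,a[0],t,b[0]))
print('orange',[yel(s,(335,265)),yel(t,(213,271))])
E
```

```text
time: 18.37
tool_pos: [0.521, 0.4124, 0.2579]
eef_rot: [0.701, 0.092, -0.092, -0.701]
force: [0.2, 0.0, 0.2]
width: -0.0003
knob (array([226.70886076, 222.49683544]), array([218, 212,  18,  23, 316], dtype=int32)) (array([200.456621  , 146.01826484]), array([192, 138,  17,  17, 219], dtype=int32))
tab (array([199.17391304, 307.22134387]), array([189, 298,  21,  20, 253], dtype=int32)) (array([166.61835749, 163.23188406]), array([160, 156,  15,  16, 207], dtype=int32)) (array([0.5219586 , 0.33147111, 0.0785594 ]), np.float64(0.0005160214178542941))
orange [(array([337.95445135, 266.36231884]), array([327, 253,  27,  26, 483], dtype=int32)), (array([212.38314176, 271.01532567]), array([204, 262,  18,  19, 261], dtype=int32))]
```

```bash
python3 -c "
from workcell import bot
print(bot.sign_off())"
```

```text
the job is handed in; nothing more can be done
None
```

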